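Switch the swarf extractor off and fit its clean filter

ROBOT

A 6-joint arm with a two-finger parallel gripper is mounted at the origin on a cart in front of the work surface, level with it; the furniture and walls round the work are solid. World frame = base frame: x ahead of the robot, y to its left, z up, the work surface at z = 0. Lengths are in mm, angles in degrees, forces in N, time in s.
With the tool pointing down it reaches from about 300 to 850 mm from the base axis. Payload 4.2 kg.
Tool frame: the origin (TCP) lies midway between the tips of the shut fingers; the grasp point (between the pads) lies 19 mm behind it (pinch_z is the distance from the TCP to the grasp point, in mm); z points along the fingers, y is the line along which they close (so a half turn about z gives the same grasp; the last joint's range is limited). The gripper opens to 91 mm and grips with 3 to 60 N. Pads are 32 mm wide; open, the fingers measure 118 mm over their backs; the gripper's body (76 mm by 178 mm) begins 60 mm behind the grasp point.
Start: joints at [74.37, 18.312, 89.639, -0, 72.044, -1.146], TCP at [143.818, 556.74, 213.976] pointing down, gripper open.
Joint ranges: [-177.97, 177.97], [-48.28, 115.42], [12.27, 149.76], [-77.06, 257.06], [2.81, 150.46], [-146.56, 146.56]. Speed limits (degrees/s): [147.25, 147.25, 180, 180, 180, 180].

INTERFACE

Orientations are given as [roll, pitch, yaw] about the fixed x, y, z axes, in that order (R = Rz(yaw) Ry(pitch) Rx(roll)).
In Python, from workcell import * gives the robot as it stands.
- The arm moves only by the tool step_arm, never from a script. Its argument "steps" is a list of rows, each a list of 7 numbers: the turn, a rotation vector about the tool's x, y, z in degrees, then the shift along the tool's x, y, z in mm, then the opening, from 0 (shut) to 1 (fully open). In form: [[rx, ry, rz, x, y, z, hand], ...]. A call has exactly 8 rows; each row shifts and turns the commanded pose from where the row before left it, along the tool's axes as they then stand; what a row does not reach is not made up. A row lasts 1/8 s, in which the tool goes at most 62.5 mm and 10.7 degrees, less where a joint would pass 70% of its speed; a pose out of reach is approached as far as the arm can. A call is refused whole if a number of a shift passes 62.5 or a number of a turn 10.7, either way. A call with a gripper value outside its range is refused whole. The fingers move at their own pace and stop on an object; "force" is the grip in N (left out, the last holds). Time passes only in rows, so rows that do not move let the fingers close, or fill a call up. It gives the time, the measured TCP pose, the force, the opening and the grip force at its end, in the units of the state.
- state(): the state, without advancing time (a new reading comes with each control period).
- grab_frame(name): name is "side" or "top"; returns a dict with "image" (384x512x3 uint8, blue, green, red), "fovy" (degrees; the focal length in pixels is half the picture's height over the tangent of half this angle, whatever the lens; pixels are square), "cx", "cy" (the principal point, pixels), "origin" and "rotation" of the camera in the world. Camera axes: x right, y down, z forward; pixel columns grow to the right and rows downward; lengths in mm; the calibration is good to about 2 mm. A picture is of the moment at which its call begins. There is no depth.
- job_done(): hands the job in; it is judged then, once.
The state is a dict: "time_s": time; "qpos": joint angles; "qvel": joint speeds; "effort": joint torques, N m; "ee_pos": TCP position; "ee_rot": TCP orientation; "force": force on the tool from outside, world axes, zero at the start; "torque": the same for the moment, N m; "gripper_width": finger opening in mm; "gripper_force": force on a finger pad.
Only numpy, scipy, OpenCV 4.12 (cv2) and the standard library are available. Lean on these libraries where they do the work, as an engineer would, in place of code of your own. Each camera call takes 0.05 s, during which the arm holds its last target. There are 200 camera calls.

TASK

The swarf extractor on the bench was left running with no filter in it. Turn its speed knob all the way down (anticlockwise), past the click to the off stop; then lower the clean filter cassette (white pleats, blue frame) into the empty bay, without letting it drop in, and press it fully home so that both orange latches snap shut over it. Leave the clogged cassette standing where it is and do not disturb the other things on the bench.

Things in the scene. Friction and masses are not known exactly. Their poses are not given: they have to be found in the camera images.
- extractor: Light grey swarf extractor, fixed: 185 deep (x) x 144 wide (y) x 104 mm high. Origin: on the bench, 12.5 mm behind mid-depth; x axis away from the operator, y to the left, z up. Front: dark panel sloping up to the back at 24.9 deg, outward normal (-0.421, 0, 0.907) in this frame. Behind it in the top: the filter bay. Hose spigot at the back to x = 114 mm.
- knob_grip (a point): On the axis of the speed knob, 20 mm out from the panel. z axis = knob axis, out of the panel; x and y turn with the knob. The knob is a black ribbed cylinder 56 mm in diameter, 7 to 36 mm out from the panel, over a thin 62 mm skirt (2 to 6 mm out). The panel round it is flat and clear, so fingers can close on it at any angle about the axis.
- speed_knob (a joint): Knob angle, rad: 0 = off, hard against the anticlockwise stop (white pointer at the red mark, lower left); grows clockwise to 4.7. Starts at 1.9 to 3.4: more than one grasp. Friction about 0.04 Nm; from about 0.65 down to 0.35 a spring click resists (peak 0.3 Nm) and throws it back if let go there; below 0.25 it pulls the knob on to the stop. The stop does not give.
- bay_floor (a point): Centre of the filter bay's floor, axes as the extractor's; at (0.0425, 0, 0.030) m in the extractor's frame. The bay is 38 mm (x) by 124 mm (y) inside, open at the top; its mouth is 74 mm above this floor.
- latch_left (a joint): Spring latch at the left (+y) end of the bay, rad: 0 = shut, grows as it swings outwards, to 0.35. Steel leaf, top 155 mm above the bench, with an orange nose that slopes in over the bay and ends 54.5 mm from the bay's middle, 82 mm above its floor. A cassette pushed straight down spreads both latches by about 0.08 rad (10 to 15 N for the pair; its weight is not enough); they snap back over it.
- latch_right (a joint): The same latch, mirrored, at the right (-y) end of the bay, rad: 0 = shut, grows as it swings outwards. With the cassette standing on the floor of the bay both noses lie 2 mm above its body; merely laid in, it rests on the shut noses about 30 mm too high. Noses are 10 mm wide along x and run in the cassette's end grooves.
- filter_clean: Clean filter cassette: blue frame, white pleats; loose, 180 to 290 g, upright on the bench. Box 34 (x) x 120 (y) x 80 mm (z), bevelled 4 mm below, a 17 mm groove up both ends to 50 mm; on its top an upright grip tab 14 mm thick (x), 52 mm wide (y), 80 to 116 mm above the underside. Origin: centre of the underside. Same turned half round; its y goes along the extractor's y.
- filter_clogged: Clogged filter cassette: dark grey frame, dirty brown pleats; same size and shape as the clean one, also standing on the bench; leave it alone. Origin: centre of the underside.
- chip_brush: Chip brush with a wooden handle, 171 x 41 x 13 mm, lying at the front edge of the bench; leave alone. Origin: centre of the underside.
- padlock_blue: Blue padlock, 59 x 40 x 15 mm, lying at the front right; leave alone. Origin: centre of the underside.
- screwdriver_small: Small screwdriver with a yellow handle, 150 mm long, lying at the front edge; leave alone. Origin: centre of the underside.

How it is judged (in metres and radians):
On the way, in this order (a step that is already met when the one before it is completed fails the run):
1. the speed knob is at its off stop, with the bay still empty (value of joint speed_knob below 0.1 rad and distance between filter_clean and bay_floor above 0.06 m), for 0.2 s.
2. the clean cassette stands on the floor of the bay and both latches have snapped shut over it (horizontal distance between filter_clean and bay_floor below 0.006 m and z of filter_clean in the frame of bay_floor below 0.003 m and value of joint each of latch_left, latch_right below 0.04 rad), for 0.2 s.
At the end, for the whole second after the job is handed in: The speed knob rests at its off stop (within 0.1 rad of it); the clean cassette stands upright on the floor of the bay (origin within 6 mm sideways and 3 mm in height of the bay floor's centre), at rest, with both latches shut over it (within 0.04 rad) (all of step 2 and value of joint speed_knob below 0.1 rad and angle between filter_clean's own z axis and vertical below 0.06 rad and linear speed of filter_clean below 0.01 m/s); the robot touches nothing.
It fails at once if the clogged cassette is moved by more than 30 mm (distance of filter_clogged from where it was at the start of the episode above 0.03 m).
It fails at once if one of the other things on the bench is moved by more than 30 mm (distance of any of chip_brush, padlock_blue, screwdriver_small from where it was at the start of the episode above 0.03 m).
It fails at once if the clean cassette is dropped or rammed into the bay (faster than 0.8 m/s inside it) (horizontal distance between filter_clean and bay_floor below 0.02 m and z of filter_clean in the frame of bay_floor below 0.085 m and linear speed of filter_clean above 0.8 m/s).
It also fails if it takes over 64 s, if anything falls off the work surface, if the arm or the gripper's body presses on something with over 40 N, if the wrist force passes 120 N, or if a joint passes its speed limit or range.

## Working session

There is one attempt and no reset: what is moved stays moved. The work goes in short steps, Python scripts to look and compute and a tool call to move; the robot and the scene stay as the last step left them, time stands still between calls to the robot, and variables do not carry over. Pictures are saved under pics/ and viewed, at most 10 in all, crops included, and the job is handed in when it is done.

Besides the shell and the picture viewer there is one more tool, called as name(argument=value, ...), one argument or row to a line, values as JSON. step_arm: Moves the arm, as the interface text tells. Its arguments: {"type":"object","properties":{"steps":{"type":"array","items":{"type":"array","items":{"type":"number"}}},"force":{"type":"number"}},"required":["steps"]}

```bash
mkdir -p pics; ls; python3 - <<'E'
from workcell import *
import cv2
s=state();print({k:s[k] for k in("time_s","ee_pos","ee_rot","gripper_width","force")})
for n in("side","top"):
    f=grab_frame(n);cv2.imwrite(f"pics/{n}0.png",f["image"]);print(n,f["fovy"],f["cx"],f["cy"],f["origin"],f["rotation"])
E
```

```text
pics
{'time_s': 0.0, 'ee_pos': array([143.68608179, 556.24358208, 213.12203015]), 'ee_rot': array([-1.79899467e+02, -1.97144640e-03,  1.65514453e+02]), 'gripper_width': 90.99293242104515, 'force': array([ 0.08817877,  0.01324513, -0.05019178])}
side 54.67876008709928 257.8495021511487 190.90366149478186 [595.40645543 478.45627407 983.11320476] [-148.01853161   -0.26651495  171.12635186]
top 56.5394943635434 254.76763894683936 190.84722460373828 [468.92881934 -46.10640323 933.3277739 ] [-177.66274066   -2.15611208  -90.75407354]
```

View pics/side0.png

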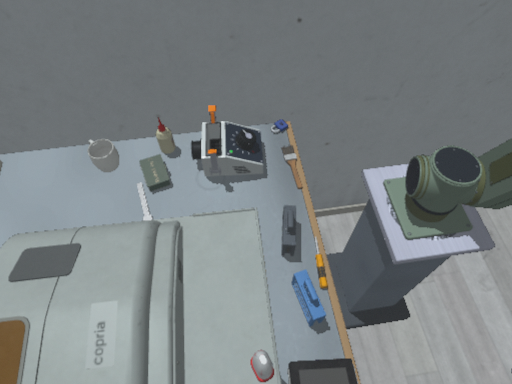

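View pics/top0.png

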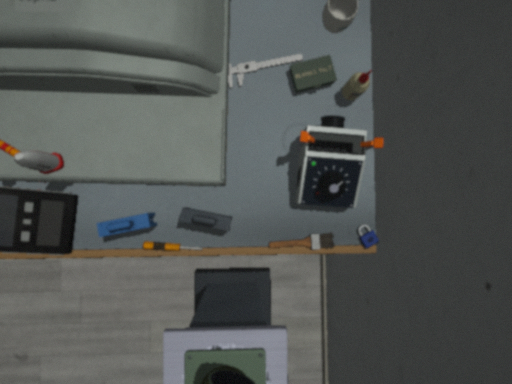

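The top view shows the extractor at about (333,165), the clean cassette at (126,225), the clogged one at (204,220), and the brush, padlock and screwdriver along the front edge. The side view shows the extractor at (235,148) and the clean cassette at (309,296). I'll enlarge both for detail.

```bash
cat > h.py <<'E'
import numpy as np,cv2
from scipy.spatial.transform import Rotation as Ro
from workcell import *
def R(e): return Ro.from_euler('xyz',e,degrees=True).as_matrix()
class Cam:
    def __init__(s,n):
        f=grab_frame(n);s.im=f["image"];s.c=np.array([f["cx"],f["cy"]]);s.o=np.array(f["origin"]);s.R=R(f["rotation"])
        s.f=s.im.shape[0]/2/np.tan(np.radians(f["fovy"])/2)
    def ray(s,p):
        d=s.R@np.append((np.array(p)-s.c)/s.f,1);return d/np.linalg.norm(d)
    def on(s,p,z):
        d=s.ray(p);return s.o+d*(z-s.o[2])/d[2]
    def pix(s,X):
        v=s.R.T@(np.array(X)-s.o);return s.c+s.f*v[:2]/v[2]
def tri(cs,ps):
    A=0;b=0
    for c,p in zip(cs,ps):
        d=c.ray(p);P=np.eye(3)-np.outer(d,d);A=A+P;b=b+P@c.o
    X=np.linalg.solve(A,b);return X,[np.linalg.norm((np.eye(3)-np.outer(c.ray(p),c.ray(p)))@(X-c.o)) for c,p in zip(cs,ps)]
def crop(im,x,y,w,h,k): return cv2.resize(im[y:y+h,x:x+w],None,fx=k,fy=k,interpolation=cv2.INTER_CUBIC)
E
python3 - <<'E'
from h import *
t,s=cv2.imread("pics/top0.png"),cv2.imread("pics/side0.png")
a=crop(t,290,110,100,110,5);b=crop(s,185,95,100,90,4)
c=crop(t,90,200,100,50,3)
d=crop(s,260,200,80,130,1)
o=np.zeros((600,800,3),np.uint8)
o[:550,:400]=cv2.resize(a,(400,440)) if 0 else cv2.resize(a,(400,440)).repeat(1,0)[:550] if 0 else np.vstack([cv2.resize(a,(400,440)),np.zeros((110,400,3),np.uint8)])
o[:360,400:]=b
o[445:595,:300]=c
o[365:595,400:640]=crop(s,280,255,60,77,3)[:230,:240] if 0 else np.hstack([crop(s,280,262,60,70,3)[:230],np.zeros((210,60,3),np.uint8)])[:210].repeat(1,0) if 0 else cv2.resize(s[260:329,275:347],(240,230),interpolation=cv2.INTER_CUBIC)
cv2.imwrite("pics/c1.png",o)
E
```

```text
(no output)
```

View pics/c1.png

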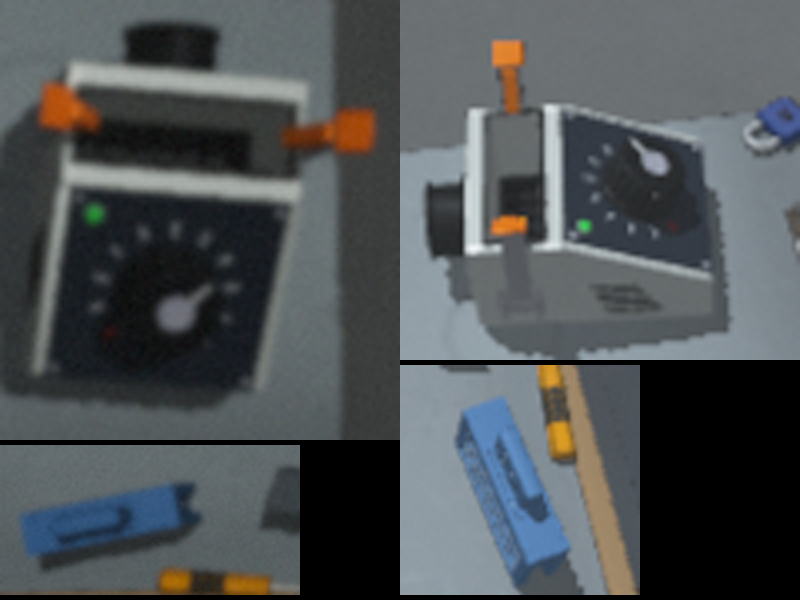

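The top crop shows the knob cap at about (333.8,188.5), with the pointer at the upper right, and the bay between two white bands. The side crop puts the cap at (248.7,135.5). I'll take larger averaged crops so I can pick corners.

```bash
python3 - <<'E'
from h import *
for n,(x,y,w,h,k) in dict(top=(294,110,98,100,6),side=(185,100,85,85,7)).items():
    c=[Cam(n) for _ in range(6)];im=np.mean([a.im.astype(float) for a in c],0).astype(np.uint8);cv2.imwrite(f"pics/{n}avg.png",im)
    o=crop(im,x,y,w,h,k);o=cv2.convertScaleAbs(o,alpha=1.3,beta=20)
    for i in range(0,w,10): cv2.line(o,(i*k,0),(i*k,4),(0,255,255),1)
    cv2.imwrite(f"pics/{n}z.png",o)
    hsv=cv2.cvtColor(im,cv2.COLOR_BGR2HSV)
    for nm,lo,hi in(("orange",(3,150,120),(18,255,255)),("blue",(100,110,60),(118,255,255)),("cap",(110,15,120),(140,70,255)),("green",(50,100,60),(80,255,255)),("white",(0,0,175),(180,25,255))):
        m=cv2.inRange(hsv,lo,hi);N,l,st,ce=cv2.connectedComponentsWithStats(m)
        print(n,nm,[(st[i].tolist(),ce[i].round(1).tolist()) for i in range(1,N) if st[i,4]>8][:9])
E
```

```text
top orange [([300, 131, 14, 11, 104], [305.4, 136.7]), ([370, 138, 14, 10, 102], [377.4, 142.3]), ([0, 140, 6, 8, 27], [1.6, 143.4]), ([4, 145, 15, 11, 86], [10.6, 149.9]), ([143, 242, 10, 7, 49], [147.8, 244.8]), ([165, 244, 15, 6, 80], [171.9, 246.5])]
top blue [([97, 214, 59, 23, 783], [124.4, 224.8]), ([361, 231, 17, 16, 177], [369.1, 238.6])]
top cap [([332, 186, 5, 5, 16], [333.7, 187.8]), ([163, 329, 124, 55, 3557], [225.4, 349.5])]
top green [([311, 161, 5, 5, 21], [313.0, 163.0])]
top white [([308, 127, 28, 4, 48], [319.5, 128.7]), ([307, 152, 7, 3, 10], [309.7, 152.9])]
side orange [([208, 106, 8, 17, 76], [211.8, 111.9]), ([208, 149, 9, 5, 36], [212.1, 150.7])]
side blue [([275, 120, 13, 11, 80], [280.8, 124.7]), ([293, 270, 33, 56, 756], [309.0, 296.4]), ([297, 296, 4, 5, 9], [298.7, 298.1]), ([304, 312, 6, 9, 20], [306.3, 315.6])]
side cap [([245, 133, 7, 6, 29], [248.3, 135.3]), ([362, 164, 118, 98, 3129], [407.2, 222.1])]
side green [([230, 150, 3, 3, 9], [231.0, 151.0])]
side white [([219, 121, 7, 37, 129], [222.7, 138.5]), ([201, 122, 9, 37, 138], [202.9, 141.1]), ([285, 155, 6, 4, 19], [287.8, 156.5]), ([292, 154, 4, 4, 12], [293.8, 155.8]), ([137, 182, 15, 39, 220], [143.3, 202.5]), ([44, 300, 87, 76, 3987], [93.0, 332.7]), ([149, 305, 18, 79, 1056], [156.6, 343.5]), ([40, 315, 5, 4, 9], [41.9, 316.4]), ([31, 320, 13, 13, 99], [37.5, 325.4])]
```

View pics/topz.png

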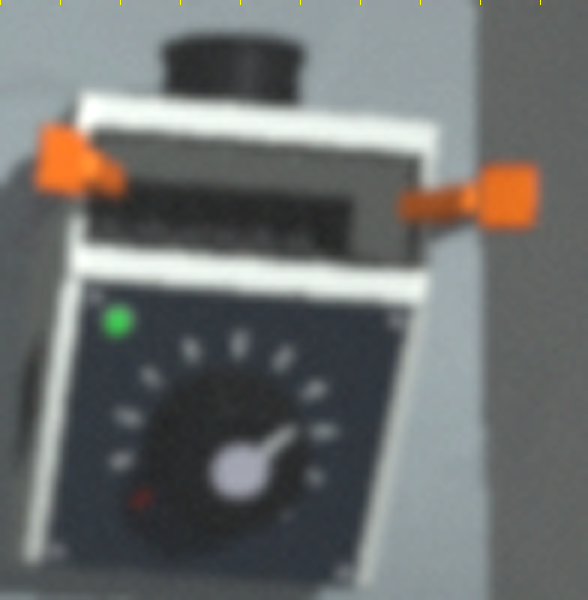

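View pics/sidez.png

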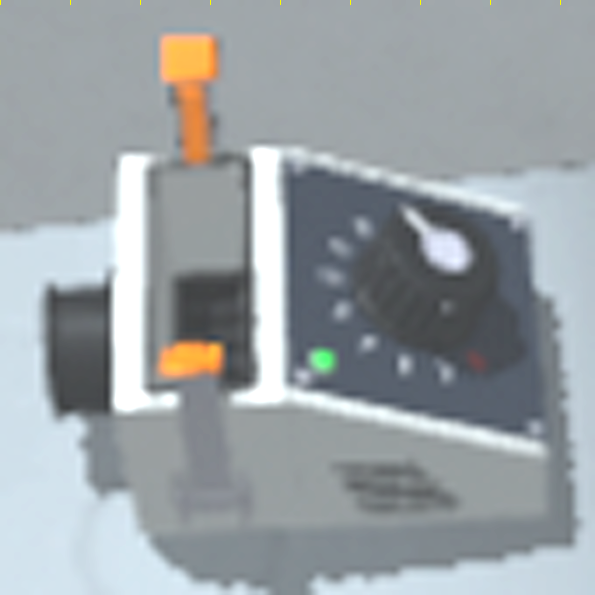

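```bash
cat > ext.py <<'E'
from h import *
t,s=Cam("top"),Cam("side")
tp=lambda u,v:((u+.5)/6-.5+294,(v+.5)/6-.5+110)
sp=lambda u,v:((u+.5)/7-.5+185,(v+.5)/7-.5+100)
P=dict(RL=((80,92),(113,412)),RR=((438,126),(118,155)),GL=((70,278),(286,402)),GR=((425,303),(283,150)),FL=((24,562),(545,452)),FR=((370,587),(527,213)),
 iRL=((88,128),(147,408)),iRR=((422,155),(150,158)),iFL=((78,245),(255,402)),iFR=((425,273),(250,148)),cap=((240,471),(447,251)),led=((118,321),(322,360)),
 boxR=((511,197),(189,59)))
Q={}
for k,(a,b) in P.items():
    X,e=tri((t,s),(tp(*a),sp(*b)));Q[k]=X;print(k,X.round(1),round(e[0],1),"top@104",t.on(tp(*a),104)[:2].round(1),"side@104",s.on(sp(*b),104)[:2].round(1))
E
python3 ext.py
```

```text
RL [ 656.7 -203.3  100.6] 0.6 top@104 [ 656.5 -202.8] side@104 [ 655.8 -200.4]
RR [ 642.8 -345.4  102.9] 0.3 top@104 [ 642.3 -344.9] side@104 [ 643.  -344.5]
GL [ 583.5 -198.2   99.4] 0.3 top@104 [ 583.1 -197.5] side@104 [ 583.2 -194.6]
GR [ 570.6 -337.6  103.5] 1.6 top@104 [ 572.1 -337.9] side@104 [ 569.1 -336.4]
FL [ 472.9 -184.6   58.9] 0.4 top@104 [ 472.3 -177.4] side@104 [ 479.2 -152.4]
FR [ 459.1 -330.5   49.5] 1.1 top@104 [ 460.7 -313.2] side@104 [ 466.1 -282.9]
iRL [ 642.9 -207.    96. ] 1.0 top@104 [ 642.2 -205.7] side@104 [ 641.5 -200.3]
iRR [ 629.2 -336.3  108.9] 0.6 top@104 [ 630.8 -338.2] side@104 [ 628.9 -340.6]
iFL [ 596.6 -202.    97.2] 0.5 top@104 [ 596.1 -200.9] side@104 [ 596.2 -196.6]
iFR [ 583.7 -337.3  106.7] 0.1 top@104 [ 584.  -338.2] side@104 [ 583.7 -339.8]
cap [ 505.7 -260.9  110.9] 0.7 top@104 [ 506.7 -262.9] side@104 [ 504.3 -266.5]
led [ 565.9 -216.4  102. ] 0.4 top@104 [ 566.  -216.1] side@104 [ 565.6 -214.6]
boxR [ 605.9 -356.3  146.9] 0.4 top@104 [ 613.9 -373.4] side@104 [ 606.1 -398.9]
```

step_arm(
  steps=[
    [0,0,0,-36,-49,-12,1],
    [0,0,0,-36,-49,-12,1],
    [0,0,0,-36,-49,-12,1],
    [0,0,0,-36,-49,-12,1],
    [0,0,0,-36,-49,-12,1],
    [0,0,0,-36,-49,-12,1],
    [0,0,0,-36,-49,-12,1],
    [0,0,0,-36,-49,-5,1],
  ],
  force=40,
)

```text
time_s: 1.8
ee_pos: [325.2, 103.5, 304.0]
ee_rot: [179.9, 0.1, 165.5]
force: [1.0, 0.6, -0.0]
gripper_width: 91.2
gripper_force: 0.0
```

step_arm(
  steps=[
    [0,0,0,-36,-49,0,1],
    [0,0,0,-36,-49,0,1],
    [0,0,0,-36,-49,0,1],
    [0,0,0,-36,-49,0,1],
    [0,0,0,-36,-49,0,1],
    [0,0,0,-36,-49,0,1],
    [0,0,10,0,0,0,1],
    [0,0,10,0,0,0,1],
  ],
)

```text
time_s: 2.8
ee_pos: [460.3, -234.4, 302.4]
ee_rot: [180.0, -0.1, 145.1]
force: [-0.1, 0.7, 0.4]
gripper_width: 90.8
gripper_force: 0.0
```

```bash
python3 - <<'E'
from h import *
s=state();print(s["time_s"],s["qpos"].round(1) if hasattr(s["qpos"],'round') else s["qpos"],s["ee_pos"].round(1),s["ee_rot"].round(2))
t,c=Cam("top"),Cam("side")
# clean cassette: blue hull corners in both averaged start pictures
for n,cam,z in(("top",t,80),("side",c,80)):
    im=cv2.imread(f"pics/{n}avg.png");m=cv2.inRange(cv2.cvtColor(im,cv2.COLOR_BGR2HSV),(98,90,60),(120,255,255))
    N,l,st,ce=cv2.connectedComponentsWithStats(m);i=1+np.argmax(st[1:,4]);x,y,w,h,_=st[i]
    cv2.imwrite(f"pics/{n}cas.png",cv2.convertScaleAbs(crop(im,x-6,y-6,w+12,h+12,10 if n=="top" else 8),alpha=1.3));print(n,x-6,y-6,w+12,h+12)
E
```

```text
2.8 [-28.3  10.5  87.7   0.   81.9 -83.4] [ 460.3 -234.4  302.4] [ 1.7999e+02 -6.0000e-02  1.4509e+02]
top 91 207 71 36
side 286 264 46 68
```

step_arm(
  steps=[
    [0,0,10.5,0,0,0,1],
    [0,0,10.5,0,0,0,1],
    [0,0,10.5,0,0,0,1],
    [0,0,10.5,0,0,0,1],
    [0,0,10.5,0,0,0,1],
    [0,0,10.5,0,0,0,1],
    [0,0,10.5,0,0,0,1],
    [0,0,10.5,0,0,0,1],
  ],
)

```text
time_s: 3.9
ee_pos: [460.2, -233.3, 303.1]
ee_rot: [180.0, -0.0, 61.4]
force: [-0.4, -0.2, 0.5]
gripper_width: 91.3
gripper_force: 0.0
```

step_arm(
  steps=[
    [0,0,10.5,0,0,0,1],
    [0,0,10.5,0,0,0,1],
    [0,0,10.5,0,0,0,1],
    [0,0,10.5,0,0,0,1],
    [0,0,10.5,0,0,0,1],
    [0,0,10.5,0,0,0,1],
    [0,0,10.5,0,0,0,1],
    [0,0,10.5,0,0,0,1],
  ],
)

```text
time_s: 4.9
ee_pos: [460.2, -233.3, 303.1]
ee_rot: [-180.0, -0.0, -22.6]
force: [-0.5, -0.4, 0.2]
gripper_width: 91.2
gripper_force: 0.0
```

View pics/topcas.png

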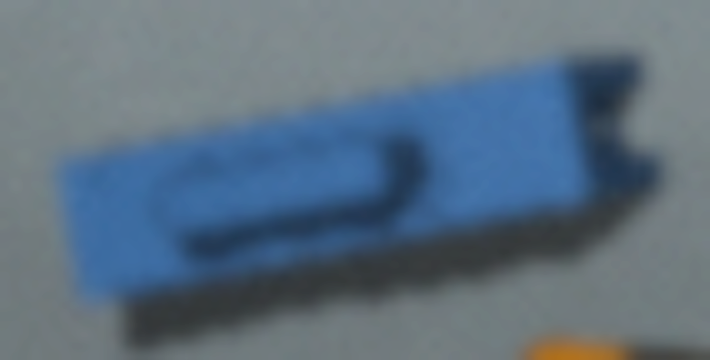

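View pics/sidecas.png

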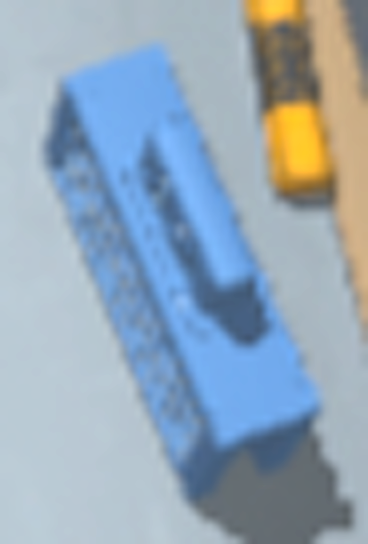

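```bash
cat >> h.py <<'E'
def tilt(znew):
    "rotation vector (tool axes, deg) that swings tool z onto znew the short way"
    s=state();M=R(s["ee_rot"]);z=M.T@(np.array(znew)/np.linalg.norm(znew));a=np.cross([0,0,1],z);return np.degrees(np.arctan2(np.linalg.norm(a),z[2]))*a/np.linalg.norm(a)
def shift(target):
    s=state();return R(s["ee_rot"]).T@(np.array(target)-s["ee_pos"])
E
python3 - <<'E'
from h import *
print(state()["qpos"].round(1),state()["ee_pos"],state()["ee_rot"].round(1))
print(tilt(Ro.from_euler('z',-5.13,degrees=True).apply([.421,0,-.907])))
E
```

```text
[-28.2  10.4  87.7   0.   81.9  84.4] [ 460.16438985 -233.27977829  303.09844582] [-180.    -0.   -22.6]
[ 7.47743973 23.73032779 -0.        ]
```

The cassette's top face has its corners in the top crop at (57,160), (570,58), (590,200) and (80,302). In the side crop they're at (65,80), (160,45), (318,408) and (215,450).

step_arm(
  steps=[
    [2.5,7.9,0,0,0,0,1],
    [2.5,7.9,0,0,0,0,1],
    [2.5,7.9,0,0,0,0,1],
    [0,0,0,0,0,0,1],
    [0,0,0,0,0,0,1],
    [0,0,0,0,0,0,1],
    [0,0,0,0,0,0,1],
    [0,0,0,0,0,0,1],
  ],
)

```text
time_s: 5.9
ee_pos: [460.7, -233.6, 302.8]
ee_rot: [-172.0, -23.6, -24.1]
force: [0.7, -0.2, 0.4]
gripper_width: 91.4
gripper_force: 0.0
```

```bash
python3 - <<'E'
from h import *
s=state();print(s["qpos"].round(1),s["ee_pos"].round(1),s["ee_rot"].round(2),R(s["ee_rot"])[:,2].round(4))
print(tilt(Ro.from_euler('z',-5.13,degrees=True).apply([.421,0,-.907])))
print(shift([495.8,-260,132.2]))
t,c=Cam("top"),Cam("side")
tp=lambda u,v:((u+.5)/10-.5+91,(v+.5)/10-.5+207)
sp=lambda u,v:((u+.5)/8-.5+286,(v+.5)/8-.5+264)
for a,b in zip([(57,160),(570,58),(590,200),(80,302)],[(215,450),(65,80),(160,45),(318,408)]):
    X,e=tri((t,c),(tp(*a),sp(*b)));print(X.round(1),e[0].round(1),t.on(tp(*a),80).round(1)[:2],c.on(sp(*b),80).round(1)[:2])
E
```

```text
[-36.4  -0.9 104.8  15.4  55.6  69.6] [ 460.7 -233.6  302.8] [-172.04  -23.6   -24.11] [ 0.4184 -0.0356 -0.9075]
[-0.08707098  0.09841765  0.        ]
[-29.06629014  33.73445289 170.44929814]
[432.6 295.1  78.7] 0.6 [433.3 294.4] [432.3 295.5]
[453.9 176.6  76.6] 1.6 [455.5 175.3] [452.9 178.1]
[421.3 171.   79.3] 0.7 [422.  170.7] [420.8 171.4]
[399.8 288.6  81.2] 0.3 [400. 289.] [399.3 288.4]
```

step_arm(
  steps=[
    [0,0,10,0,0,0,1],
    [0,0,0,0,0,0,1],
    [0,0,0,0,0,0,1],
    [0,0,0,0,0,0,1],
    [0,0,0,0,0,0,1],
    [0,0,0,0,0,0,1],
    [0,0,0,0,0,0,1],
    [0,0,0,0,0,0,1],
  ],
)

```text
time_s: 7.0
ee_pos: [460.2, -233.5, 302.9]
ee_rot: [-167.9, -21.9, -34.8]
force: [0.5, -0.1, 0.0]
gripper_width: 91.6
gripper_force: 0.0
```

```bash
python3 - <<'E'
from h import *
print(shift([495.8,-260,132.2]))
E
```

```text
[-22.44865624  38.06717314 170.72859668]
```

step_arm(
  steps=[
    [0,0,0,-6,10,43,1],
    [0,0,0,-6,10,43,1],
    [0,0,0,-6,9,43,1],
    [0,0,0,-4.5,9,41.5,1],
    [0,0,0,0,0,0,1],
    [0,0,0,0,0,0,1],
    [0,0,0,0,0,0,1],
    [0,0,0,0,0,0,1],
  ],
)

```text
time_s: 8.0
ee_pos: [496.2, -260.2, 134.1]
ee_rot: [-167.9, -22.0, -34.8]
force: [0.1, 0.3, 0.9]
gripper_width: 91.5
gripper_force: 0.0
```

```bash
python3 - <<'E'
from h import *
s=state();print(s["qpos"].round(1),s["force"],shift([516.8,-261.9,86.9]))
a,b=Cam("top"),Cam("side")
o=np.zeros((560,800,3),np.uint8);o[:,:400]=crop(a.im,290,100,100,140,4);o[:,400:]=crop(b.im,190,80,100,140,4);cv2.imwrite("pics/k1.png",o)
E
```

```text
[-36.4  12.  116.8  24.6  31.9  67.2] [0.10372897 0.34024263 0.90604371] [-1.11990309  0.39718036 51.54084144]
```

View pics/k1.png

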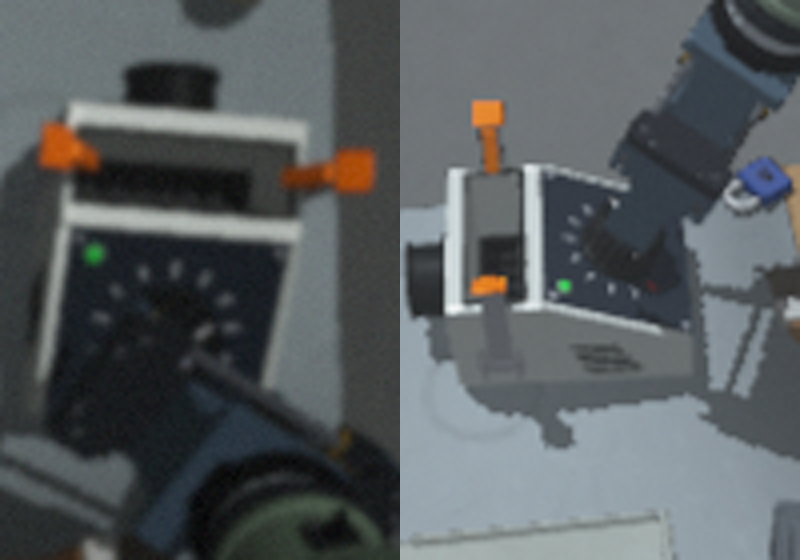

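The fingers straddle the knob: in the crop, the side view shows the tips at about (600,240) and (660,245).

step_arm(
  steps=[
    [0,0,0,-1,0,14,1],
    [0,0,0,0,0,14,1],
    [0,0,0,0,0,12,1],
    [0,0,0,0,0,10,1],
    [0,0,0,0,0,0,1],
    [0,0,0,0,0,0,1],
    [0,0,0,0,0,0,1],
    [0,0,0,0,0,0,1],
  ],
)

```text
time_s: 9.1
ee_pos: [516.0, -261.3, 87.1]
ee_rot: [-167.9, -21.9, -34.8]
force: [-0.3, -0.3, 0.2]
gripper_width: 91.2
gripper_force: 0.0
```

step_arm(
  steps=[
    [0,0,0,0,0,0,0.5],
    [0,0,0,0,0,0,0.4],
    [0,0,0,0,0,0,0.4],
    [0,0,0,0,0,0,0.4],
    [0,0,0,0,0,0,0.4],
    [0,0,0,0,0,0,0.4],
    [0,0,0,0,0,0,0.4],
    [0,0,0,0,0,0,0.4],
  ],
  force=35,
)

```text
time_s: 10.1
ee_pos: [516.1, -260.6, 86.8]
ee_rot: [-167.8, -21.9, -34.8]
force: [2.3, 4.7, 2.1]
gripper_width: 55.0
gripper_force: 35.0
```

step_arm(
  steps=[
    [0,0,-10,0,0,0,0.4],
    [0,0,-10,0,0,0,0.4],
    [0,0,-10,0,0,0,0.4],
    [0,0,-10,0,0,0,0.4],
    [0,0,-10,0,0,0,0.4],
    [0,0,-10,0,0,0,0.4],
    [0,0,-10,0,0,0,0.4],
    [0,0,-10,0,0,0,0.4],
  ],
)

```text
time_s: 11.1
ee_pos: [516.5, -263.0, 87.1]
ee_rot: [159.5, -14.6, 50.5]
force: [2.2, -2.5, 0.5]
gripper_width: 55.0
gripper_force: 35.0
```

step_arm(
  steps=[
    [0,0,-10,0,0,0,0.4],
    [0,0,-10,0,0,0,0.4],
    [0,0,-10,0,0,0,0.4],
    [0,0,-10,0,0,0,0.4],
    [0,0,-10,0,0,0,0.4],
    [0,0,-10,0,0,0,0.4],
    [0,0,0,0,0,0,0.4],
    [0,0,0,0,0,0,0.4],
  ],
)

```text
time_s: 12.1
ee_pos: [518.2, -263.5, 88.0]
ee_rot: [156.6, 9.5, 105.5]
force: [8.1, -0.5, -3.2]
gripper_width: 54.7
gripper_force: 35.0
```

```bash
python3 - <<'E'
from h import *
s=state();print(s["qpos"].round(1),s["force"].round(1),R(s["ee_rot"]).T@s["torque"],s["effort"].round(2),s["gripper_force"])
E
```

```text
[-35.   17.2 117.9  29.1  25.5 -76.8] [ 8.1 -0.5 -3.2] [-0.7096688  -0.35614518 -0.0649479 ] [-1.560e+00 -3.586e+01 -1.477e+01 -1.000e-02  1.700e-01  5.000e-02] 34.99672359539545
```

step_arm(
  steps=[
    [0,0,-6,0,0,0,0.4],
    [0,0,-6,0,0,0,0.4],
    [0,0,-6,0,0,0,0.4],
    [0,0,-5,0,0,0,0.4],
    [0,0,-5,0,0,0,0.4],
    [0,0,-4,0,0,0,0.4],
    [0,0,0,0,0,0,0.4],
    [0,0,0,0,0,0,0.4],
  ],
)

```text
time_s: 13.1
ee_pos: [519.0, -262.8, 88.4]
ee_rot: [164.9, 20.4, 136.8]
force: [10.9, 1.6, -2.2]
gripper_width: 55.1
gripper_force: 35.0
```

```bash
python3 - <<'E'
from h import *
s=state();print(s["qpos"].round(1),s["force"].round(1),R(s["ee_rot"]).T@s["torque"],s["effort"].round(2),s["gripper_force"])
E
```

```text
[ -35.    17.2  117.9   29.2   25.5 -108.9] [10.9  1.6 -2.2] [-1.69951234 -0.78085254 -0.40609134] [ -4.43 -35.73 -13.85  -0.54  -0.27   0.34] 34.998929857683834
```

step_arm(
  steps=[
    [0,0,-3,0,0,0,0.4],
    [0,0,-3,0,0,0,0.4],
    [0,0,-3,0,0,0,0.4],
    [0,0,-3,0,0,0,0.4],
    [0,0,-2,0,0,0,0.4],
    [0,0,0,0,0,0,0.4],
    [0,0,0,0,0,0,0.4],
    [0,0,0,0,0,0,0.4],
  ],
)

```text
time_s: 14.1
ee_pos: [516.0, -260.8, 86.7]
ee_rot: [170.2, 23.0, 151.4]
force: [4.7, 5.3, 1.1]
gripper_width: 55.1
gripper_force: 35.0
```

```bash
python3 - <<'E'
from h import *
s=state();print(s["qpos"].round(1),s["force"].round(1),R(s["ee_rot"]).T@s["torque"],s["effort"].round(2),s["gripper_force"])
E
```

```text
[ -35.    17.2  118.1   29.2   25.7 -122.8] [4.7 5.3 1.1] [-0.86835961 -0.00245476  1.09786819] [ -2.28 -34.46 -17.65  -1.16  -1.69  -1.12] 34.99843935482204
```

step_arm(
  steps=[
    [0,0,1.5,0,0,0,0.4],
    [0,0,0,0,0,0,1],
    [0,0,0,0,0,0,1],
    [0,0,0,0,0,0,1],
    [0,0,0,0,0,0,1],
    [0,0,0,0,0,-20,1],
    [0,0,0,0,0,-40,1],
    [0,0,0,0,0,-50,1],
  ],
)

```text
time_s: 15.1
ee_pos: [468.9, -257.0, 186.6]
ee_rot: [169.7, 22.6, 150.0]
force: [0.3, -0.5, -0.1]
gripper_width: 91.1
gripper_force: 0.0
```

step_arm(
  steps=[
    [0,0,0,0,0,-60,1],
    [0,0,0,0,0,-60,1],
    [0,0,10,0,0,0,1],
    [0,0,10,0,0,0,1],
    [0,0,10,0,0,0,1],
    [0,0,10,0,0,0,1],
    [0,0,10,0,0,0,1],
    [0,0,0,0,0,0,1],
  ],
)

```text
time_s: 16.1
ee_pos: [419.3, -252.9, 295.3]
ee_rot: [156.1, 7.1, 100.6]
force: [1.1, -0.6, 0.3]
gripper_width: 91.5
gripper_force: 0.0
```

```bash
cat >> h.py <<'E'
def turn(M): return Ro.from_matrix(R(state()["ee_rot"]).T@M).as_rotvec(degrees=True)
E
python3 - <<'E'
from h import *
s=state();print(s["time_s"],s["qpos"].round(1),s["ee_pos"].round(1),s["ee_rot"].round(1))
print("tilt",tilt([0,0,-1]))
a=Cam("top");b=Cam("side")
o=np.zeros((500,800,3),np.uint8);o[:,:400]=crop(a.im,290,110,80,100,5);o[:,400:]=crop(b.im,190,90,80,100,5);cv2.imwrite("pics/k2.png",o)
E
```

```text
16.1 [-42.6  -2.7 107.6  18.   56.3 -62.3] [ 419.3 -252.9  295.3] [156.1   7.1 100.6]
tilt [23.74838395  7.29794067 -0.        ]
```

View pics/k2.png

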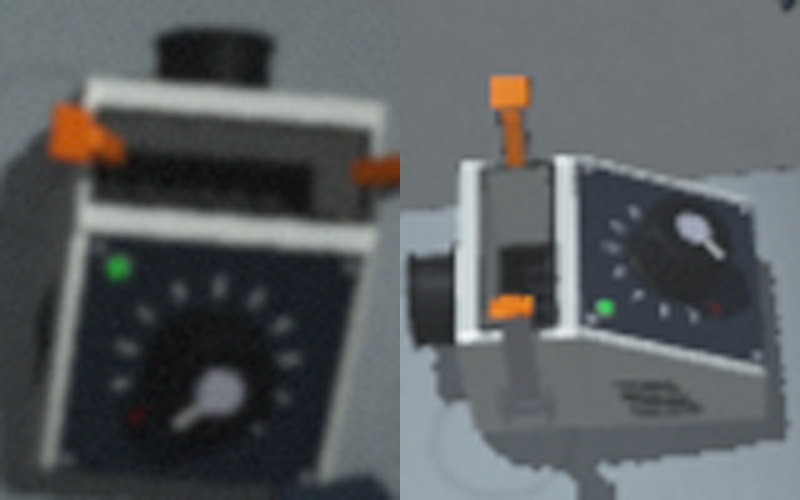

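The pointer now points lower left, towards the red mark. I'll check the angle by casting rays onto the panel plane.

```bash
python3 - <<'E'
from h import *
t,c=Cam("top"),Cam("side")
E=R([0,0,-5.13]);O=np.array([570.25,-266.9,0]);n=E@[-.421,0,.907];ex=E@[.907,0,.421];ey=E@[0,1,0]
cap=np.array([505.7,-260.9,110.9])
def hit(cam,p,h):
    q=cap+(h-36.3)*n;d=cam.ray(p);X=cam.o+d*((q-cam.o)@n)/(d@n)-q;return np.array([X@ex,X@ey])
f=lambda v:np.degrees(np.arctan2(v[1],v[0])).round(1)
tp=lambda u,v:((u+.5)/5-.5+290,(v+.5)/5-.5+110);sp=lambda u,v:((u-400+.5)/5-.5+190,(v+.5)/5-.5+90)
for cam,p,cp,ti,rd in((t,tp,(220,390),(177,429),(137,413)),(c,sp,(693,228),(721,257),(713,309))):
    a,b,r=hit(cam,p(*cp),36),hit(cam,p(*ti),36),hit(cam,p(*rd),0)
    print(a.round(1),b.round(1),"pointer",f(b-a),f(b),"red",r.round(1),f(r))
E
```

```text
[1.9 0. ] [-19.4  16.8] pointer 141.7 139.1 red [-27.3  28.6] 133.7
[-0.2 -1.1] [-17.9  16.5] pointer 135.1 137.3 red [-28.2  27.3] 135.9
```

Pointer at about 138°, mark at about 135°: the knob is on its off stop. Next I'll level the tool and go to the cassette.

step_arm(
  steps=[
    [7.9,2.4,0,0,0,0,1],
    [7.9,2.4,0,0,0,0,1],
    [7.9,2.4,0,0,0,0,1],
    [0,0,0,0,0,0,1],
    [0,0,0,0,0,0,1],
    [0,0,0,0,0,0,1],
    [0,0,0,0,0,0,1],
    [0,0,0,0,0,0,1],
  ],
)

```text
time_s: 17.3
ee_pos: [419.1, -253.0, 295.7]
ee_rot: [179.9, 0.1, 102.0]
force: [0.2, 0.1, 0.2]
gripper_width: 90.9
gripper_force: 0.0
```

```bash
python3 - <<'E'
from h import *
s=state();print(s["qpos"].round(1),s["ee_pos"].round(1),s["ee_rot"].round(2))
print(turn(R([180,0,100.2])),shift([426.9,232.8,220]))
E
```

```text
[-32.5   7.9  91.7   0.   80.2 -44.5] [ 419.1 -253.   295.7] [1.7988e+02 6.0000e-02 1.0198e+02]
[0.12448571 0.06154852 1.78317274] [473.63756551 108.32319197  75.41842217]
```

step_arm(
  steps=[
    [0,0,0,59,13.5,0,1],
    [0,0,0,59,13.5,0,1],
    [0,0,0,59,13.5,0,1],
    [0,0,0,59,13.5,0,1],
    [0,0,0,59,13.5,0,1],
    [0,0,0,59,13.5,0,1],
    [0,0,0,59,13.5,0,1],
    [0,0,0,59,13.5,10,1],
  ],
)

```text
time_s: 18.3
ee_pos: [427.1, 233.3, 286.1]
ee_rot: [179.7, 0.0, 102.0]
force: [0.9, -0.6, -0.0]
gripper_width: 91.2
gripper_force: 0.0
```

step_arm(
  steps=[
    [0,0,1.8,0,0,0,1],
    [0,0,0,0,0,40,1],
    [0,0,0,0,0,35,1],
    [0,0,0,0,0,20,1],
    [0,0,0,0,0,0,0.7],
    [0,0,0,0,0,0,0.5],
    [0,0,0,0,0,0,0.5],
    [0,0,0,0,0,0,0.5],
  ],
)

```text
time_s: 19.3
ee_pos: [427.5, 231.3, 191.0]
ee_rot: [179.8, 0.0, 100.2]
force: [-0.4, 0.5, -0.1]
gripper_width: 54.1
gripper_force: 0.0
```

```bash
python3 - <<'E'
from h import *
s=state();print(s["qpos"].round(1),s["ee_pos"].round(1),s["ee_rot"].round(2),s["gripper_width"])
print(turn(R([180,0,100.2])),shift([426.9,232.8,80+3]))
a=Cam("top");b=Cam("side")
o=np.zeros((450,800,3),np.uint8);o[:,:400]=crop(a.im,85,190,80,90,5);o[:,400:]=crop(b.im,270,245,80,90,5);cv2.imwrite("pics/g1.png",o)
E
```

```text
[ 2.71e+01  1.12e+01  1.03e+02 -1.00e-01  6.56e+01  1.69e+01] [427.5 231.3 191. ] [1.7983e+02 1.0000e-02 1.0021e+02] 54.096756943861294
[0.17134418 0.01094189 0.00761426] [  1.62829626  -0.65271021 108.01119774]
```

View pics/g1.png

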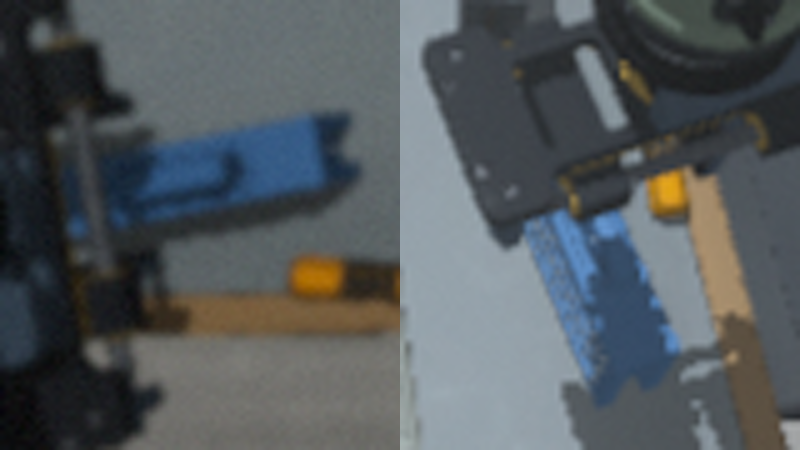

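The gripper is above the tab with its fingers astride it; the top view shows the usual parallax.

step_arm(
  steps=[
    [-0.2,0,0,1.5,-0.5,30,0.5],
    [0,0,0,0,0,30,0.5],
    [0,0,0,0,0,25,0.5],
    [0,0,0,0,0,14,0.5],
    [0,0,0,0,0,7,0.5],
    [0,0,0,0,0,0,0.5],
    [0,0,0,0,0,0,0.5],
    [0,0,0,0,0,0,0.5],
  ],
)

```text
time_s: 20.4
ee_pos: [427.2, 232.8, 84.9]
ee_rot: [179.6, 0.0, 100.2]
force: [-0.7, 0.0, -0.6]
gripper_width: 45.3
gripper_force: 0.0
```

step_arm(
  steps=[
    [0,0,0,0,0,0,0.25],
    [0,0,0,0,0,0,0.15],
    [0,0,0,0,0,0,0.1],
    [0,0,0,0,0,0,0],
    [0,0,0,0,0,0,0],
    [0,0,0,0,0,0,0],
    [0,0,0,0,0,0,0],
    [0,0,0,0,0,0,0],
  ],
  force=15,
)

```text
time_s: 21.4
ee_pos: [426.8, 232.6, 84.2]
ee_rot: [179.7, 0.0, 100.2]
force: [-0.2, 0.4, 1.1]
gripper_width: 14.0
gripper_force: 15.0
```

step_arm(
  steps=[
    [0,0,0,0,0,0,0],
    [0,0,0,0,0,-20,0],
    [0,0,0,0,0,-45,0],
    [0,0,0,0,0,-45,0],
    [0,0,0,0,0,-45,0],
    [0,0,0,0,0,-45,0],
    [0,0,0,0,0,0,0],
    [0,0,0,0,0,0,0],
  ],
  force=45,
)

```text
time_s: 22.4
ee_pos: [425.0, 232.1, 282.8]
ee_rot: [179.9, 0.1, 100.2]
force: [-0.3, -0.2, -2.4]
gripper_width: 13.4
gripper_force: 45.0
```

```bash
python3 - <<'E'
from h import *
s=state();print(s["ee_pos"].round(1),s["ee_rot"],s["force"].round(2),s["torque"].round(2),s["gripper_width"])
# cassette pixels while held: top-face/blue centroid
for n in("top","side"):
    c=Cam(n);cv2.imwrite(f"pics/{n}held.png",c.im)
E
```

```text
[425.  232.1 282.8] [1.79864198e+02 8.21375664e-02 1.00208943e+02] [-0.28 -0.17 -2.43] [-0.08 -0.01 -0.01] 13.35527902966127
```

step_arm(
  steps=[
    [0,0,0,-40,-7,0,0],
    [0,0,0,-55,-10,0,0],
    [0,0,0,-55,-10,0,0],
    [0,0,0,-55,-10,0,0],
    [0,0,0,-55,-10,0,0],
    [0,0,0,-55,-10,0,0],
    [0,0,0,-55,-10,0,0],
    [0,0,0,-55,-10,0,0],
  ],
)

```text
time_s: 23.5
ee_pos: [424.5, -200.9, 282.6]
ee_rot: [179.8, -0.1, 100.2]
force: [1.3, 0.1, -1.7]
gripper_width: 13.6
gripper_force: 45.0
```

step_arm(
  steps=[
    [0,0,0,-40,-7,0,0],
    [0,0,0,-30,-5,0,0],
    [0,0,7.7,0,0,0,0],
    [0,0,7.6,0,0,0,0],
    [0,0,0,0,0,0,0],
    [0,0,0,0,0,0,0],
    [0,0,0,0,0,0,0],
    [0,0,0,0,0,0,0],
  ],
)

```text
time_s: 24.5
ee_pos: [426.0, -270.3, 284.1]
ee_rot: [179.7, -0.0, 85.0]
force: [0.5, 0.4, -1.4]
gripper_width: 13.7
gripper_force: 45.0
```

```bash
python3 - <<'E'
from h import *
s=state();print(s["time_s"],s["qpos"].round(1),s["ee_pos"].round(1),s["ee_rot"],s["force"].round(2),s["torque"].round(2),s["gripper_width"])
print(turn(R([180,0,84.87])),shift([612.8,-270.5,292]))
E
```

```text
24.5 [-33.8   9.6  91.4   0.2  78.8 -28.8] [ 426.  -270.3  284.1] [ 1.79719950e+02 -4.20981088e-02  8.49523237e+01] [ 0.51  0.43 -1.43] [-0.1   0.04 -0.03] 13.747699232695915
[ 0.28001969 -0.04229921  0.0822207 ] [ 16.23333287 186.16525645  -7.0279758 ]
```

step_arm(
  steps=[
    [0,0,0,4,40,0,0],
    [0,0,0,4,50,0,0],
    [0,0,0,4,50,0,0],
    [0,0,0,4,46,0,0],
    [0,0,0,0,0,0,0],
    [0,0,0,0,0,0,0],
    [0,0,0,0,0,0,0],
    [0,0,0,0,0,0,0],
  ],
)

```text
time_s: 25.5
ee_pos: [611.8, -271.1, 285.8]
ee_rot: [179.7, -0.0, 84.9]
force: [0.0, -0.5, -2.3]
gripper_width: 13.7
gripper_force: 45.0
```

```bash
python3 - <<'E'
from h import *
s=state();p=s["ee_pos"];print(s["time_s"],s["qpos"].round(1),p.round(2),s["ee_rot"].round(2),s["force"].round(2))
print(turn(R([180,0,84.87])),shift([612.8,-270.5,p[2]]))
for n in("top","side"):
    ims=[Cam(n) for _ in range(3)];c=ims[0];im=np.mean([a.im.astype(float) for a in ims],0).astype(np.uint8);cv2.imwrite(f"pics/{n}ab.png",im)
    m=cv2.inRange(cv2.cvtColor(im,cv2.COLOR_BGR2HSV),(98,90,40),(120,255,255))
    N,l,st,ce=cv2.connectedComponentsWithStats(m)
    print(n,[(st[i].tolist(),ce[i].round(1).tolist()) for i in range(1,N) if st[i,4]>15])
    # expected pixels of the cassette corners (ext yaw), underside z = p.z-84.5
    E=R([0,0,-5.13])
    for z in(p[2]-84.5,p[2]-4.5): print(z.round(),[c.pix(np.array([p[0],p[1],z])+E@[a*17,b*60,0]).round(1).tolist() for a,b in((1,1),(1,-1),(-1,-1),(-1,1))])
E
```

```text
25.5 [-25.   25.3  68.6   0.1  85.8 -19.8] [ 611.83 -271.12  285.82] [ 1.7968e+02 -2.0000e-02  8.4880e+01] [ 0.04 -0.49 -2.32]
[ 0.32431871 -0.02241137  0.00936974] [0.70575759 0.90957376 0.0054244 ]
top [([321, 116, 39, 28, 769], [339.7, 129.2])]
201.0 [[320.5, 125.0], [377.2, 129.8], [376.2, 145.9], [319.4, 141.2]]
281.0 [[330.0, 115.3], [393.4, 120.8], [392.4, 138.8], [328.8, 133.4]]
side [([201, 79, 15, 52, 537], [208.1, 106.6]), ([275, 120, 13, 11, 90], [280.8, 124.8])]
201.0 [[203.8, 132.5], [204.3, 101.1], [216.0, 100.6], [216.2, 131.9]]
281.0 [[200.1, 111.8], [200.9, 79.7], [213.3, 79.1], [213.4, 111.2]]
```

step_arm(
  steps=[
    [0.3,0,0,0.7,0.9,0,0],
    [0,0,0,0,0,20,0],
    [0,0,0,0,0,25,0],
    [0,0,0,0,0,20,0],
    [0,0,0,0,0,10,0],
    [0,0,0,0,0,0,0],
    [0,0,0,0,0,0,0],
    [0,0,0,0,0,0,0],
  ],
)

```text
time_s: 26.8
ee_pos: [614.0, -270.5, 211.1]
ee_rot: [179.9, -0.0, 84.9]
force: [0.6, -0.7, -1.6]
gripper_width: 13.9
gripper_force: 45.0
```

```bash
python3 - <<'E'
from h import *
s=state();p=s["ee_pos"];print(s["time_s"],p.round(2),s["ee_rot"].round(2),s["force"].round(2),s["torque"].round(2))
print(turn(R([180,0,84.87])),shift([612.8,-270.5,p[2]]))
for n in("top","side"):
    ims=[Cam(n) for _ in range(4)];c=ims[0];im=np.mean([a.im.astype(float) for a in ims],0);hsv=cv2.cvtColor(im.astype(np.uint8),cv2.COLOR_BGR2HSV)
    cv2.imwrite(f"pics/{n}lo.png",im)
    E=R([0,0,-5.13]);z=p[2]-4.5
    P=[c.pix(np.array([p[0],p[1],z])+E@[a*17,b*60,0]).round(1).tolist() for a,b in((1,1),(1,-1),(-1,-1),(-1,1))];print(n,z.round(1),P)
    bl=im[:,:,0]-im[:,:,2]  # blueness
    xs,ys=zip(*P)
    if n=="top":
        for v in range(int(min(ys))+2,int(max(ys)),4): print(v,bl[v,int(min(xs))-8:int(min(xs))+12].astype(int).tolist(),int(min(xs))-8)
        for u in range(int(min(xs))+4,int(min(xs))+24,5): print('col',u,bl[int(max(ys))-10:int(max(ys))+10,u].astype(int).tolist(),int(max(ys))-10)
    else:
        for v in range(int(min(ys))+3,int(max(ys)),6): print(v,bl[v,int(min(xs))-6:int(max(xs))+7].astype(int).tolist(),int(min(xs))-6)
E
```

```text
26.8 [ 614.05 -270.53  211.12] [179.91  -0.    84.91] [ 0.58 -0.68 -1.58] [-0.13  0.06  0.04]
[ 0.09000453 -0.00095751  0.04131048] [-0.08283541 -1.24639677 -0.00195928]
top 206.6 [[320.7, 123.4], [377.9, 128.2], [376.8, 144.4], [319.6, 139.6]]
125 [5, 7, 7, 7, 7, 8, 8, 11, 18, 37, 61, 68, 53, 37, 30, 33, 45, 58, 62, 64] 311
129 [1, 1, 2, 3, 8, 13, 19, 22, 28, 34, 40, 40, 37, 35, 34, 34, 37, 41, 43, 42] 311
133 [0, 4, 11, 20, 23, 25, 27, 25, 28, 30, 31, 31, 32, 32, 34, 34, 34, 32, 33, 32] 311
137 [-54, -42, -27, -10, 0, 9, 18, 22, 26, 31, 34, 33, 33, 34, 32, 34, 34, 34, 34, 33] 311
141 [-53, -48, -30, -6, 12, 23, 26, 26, 26, 26, 26, 25, 25, 25, 26, 26, 27, 27, 29, 29] 311
col 323 [34, 34, 34, 33, 34, 32, 29, 25, 22, 21, 22, 26, 24, 15, 6, 1, 0, -1, 2, 1] 134
col 328 [34, 34, 33, 34, 35, 34, 31, 27, 22, 20, 21, 25, 25, 18, 7, 3, 2, 0, 0, 1] 134
col 333 [33, 33, 35, 35, 35, 35, 32, 28, 23, 21, 21, 23, 24, 22, 11, 3, 1, 1, 1, 1] 134
col 338 [27, 29, 32, 32, 32, 34, 33, 29, 25, 23, 22, 21, 24, 25, 17, 7, 1, 1, 2, 0] 134
side 206.6 [[202.8, 131.5], [203.3, 100.0], [215.1, 99.5], [215.3, 130.9]]
102 [6, 7, 6, 6, 10, 12, 15, 14, 8, 4, 43, 51, 49, 50, 28, 10, 13, 15, 16, 35, 17, 7, 7, 8, 8, 8] 196
108 [8, 8, 8, 7, 7, 10, 17, 17, 12, 6, 38, 50, 49, 49, 40, 18, 14, 18, 18, 57, 53, 14, 9, 8, 8, 8] 196
114 [7, 8, 8, 8, 7, 8, 8, 12, 18, 13, 31, 46, 48, 48, 47, 41, 21, 15, 18, 33, 38, 26, 9, 7, 8, 9] 196
120 [8, 8, 8, 8, 8, 8, 9, 8, 72, 73, 49, 47, 47, 46, 47, 46, 46, 48, 48, 50, 39, 35, 15, 8, 8, 8] 196
126 [8, 8, 8, 8, 9, 8, 12, 16, 67, 102, 92, 65, 48, 49, 48, 49, 49, 49, 49, 49, 36, 36, 22, 9, 4, 6] 196[ WARN:0@3.696] global loadsave.cpp:1063 imwrite_ Unsupported depth image for selected encoder is fallbacked to CV_8U.
```

step_arm(
  steps=[
    [0,0,0,0,-0.6,5,0],
    [0,0,0,0,0,5,0],
    [0,0,0,0,0,5,0],
    [0,0,0,0,0,5,0],
    [0,0,0,0,0,5,0],
    [0,0,0,0,0,5,0],
    [0,0,0,0,0,5,0],
    [0,0,0,0,0,0,0],
  ],
)

```text
time_s: 28.2
ee_pos: [612.7, -270.1, 174.4]
ee_rot: [-179.9, -0.1, 84.9]
force: [1.0, 0.1, -2.8]
gripper_width: 14.0
gripper_force: 45.0
```

```bash
python3 - <<'E'
from h import *
s=state();p=s["ee_pos"];print(s["time_s"],p.round(2),s["ee_rot"].round(2),s["force"].round(2),s["torque"].round(2),shift([612.8,-270.5,p[2]]))
E
```

```text
28.2 [ 612.71 -270.09  174.44] [-1.7992e+02 -6.0000e-02  8.4910e+01] [ 0.96  0.12 -2.8 ] [-0.11  0.05 -0.04] [-0.39627764  0.13055359 -0.00059339]
```

step_arm(
  steps=[
    [0,0,0,0,0,4,0],
    [0,0,0,0,0,4,0],
    [0,0,0,0,0,4,0],
    [0,0,0,0,0,4,0],
    [0,0,0,0,0,4,0],
    [0,0,0,0,0,3,0],
    [0,0,0,0,0,0,0],
    [0,0,0,0,0,0,0],
  ],
)

```text
time_s: 29.2
ee_pos: [613.1, -270.2, 152.2]
ee_rot: [-180.0, -0.0, 84.9]
force: [-0.0, -0.3, -1.7]
gripper_width: 13.5
gripper_force: 45.0
```

step_arm(
  steps=[
    [0,0,0,0,0,3,0],
    [0,0,0,0,0,3,0],
    [0,0,0,0,0,3,0],
    [0,0,0,0,0,3,0],
    [0,0,0,0,0,3,0],
    [0,0,0,0,0,3,0],
    [0,0,0,0,0,3,0],
    [0,0,0,0,0,0,0],
  ],
  force=60,
)

```text
time_s: 30.2
ee_pos: [614.4, -270.7, 133.1]
ee_rot: [179.7, 0.0, 84.9]
force: [0.5, 0.5, 2.6]
gripper_width: 13.7
gripper_force: 60.0
```

step_arm(
  steps=[
    [0,0,0,0,0,3,0],
    [0,0,0,0,0,3,0],
    [0,0,0,0,0,3,0],
    [0,0,0,0,0,3,0],
    [0,0,0,0,0,2,0],
    [0,0,0,0,0,2,0],
    [0,0,0,0,0,0,0],
    [0,0,0,0,0,0,0],
  ],
)

```text
time_s: 31.2
ee_pos: [612.9, -270.2, 115.1]
ee_rot: [-180.0, -0.0, 84.9]
force: [-0.2, 1.1, -2.1]
gripper_width: 13.8
gripper_force: 60.0
```

step_arm(
  steps=[
    [0,0,0,0,0,1,0],
    [0,0,0,0,0,1,0],
    [0,0,0,0,0,1,0],
    [0,0,0,0,0,0,0],
    [0,0,0,0,0,0,0],
    [0,0,0,0,0,0,0],
    [0,0,0,0,0,0,0],
    [0,0,0,0,0,0,0],
  ],
)

```text
time_s: 32.2
ee_pos: [613.1, -270.1, 114.3]
ee_rot: [179.9, -0.0, 84.9]
force: [-2.5, 1.7, 8.3]
gripper_width: 13.5
gripper_force: 60.0
```

step_arm(
  steps=[
    [0,0,0,0,0,1,0],
    [0,0,0,0,0,1,0],
    [0,0,0,0,0,0,0],
    [0,0,0,0,0,0,0],
    [0,0,0,0,0,-2,0],
    [0,0,0,0,0,0,0],
    [0,0,0,0,0,0,0],
    [0,0,0,0,0,0,0],
  ],
)

```text
time_s: 33.2
ee_pos: [613.1, -270.1, 114.2]
ee_rot: [179.9, -0.0, 84.9]
force: [-2.6, 2.2, 9.8]
gripper_width: 13.6
gripper_force: 60.0
```

step_arm(
  steps=[
    [0,0,0,0,0,0,0.1],
    [0,0,0,0,0,0,0.25],
    [0,0,0,0,0,0,0.4],
    [0,0,0,0,0,0,0.4],
    [0,0,0,0,0,0,0.4],
    [0,0,0,0,0,-15,0.4],
    [0,0,0,0,0,-40,0.4],
    [0,0,0,0,0,-50,0.4],
  ],
)

```text
time_s: 34.2
ee_pos: [612.6, -270.1, 218.2]
ee_rot: [-179.9, -0.1, 84.9]
force: [1.1, -0.9, 0.4]
gripper_width: 36.6
gripper_force: 0.0
```

step_arm(
  steps=[
    [0,0,0,0,-50,-30,0.4],
    [0,0,0,0,-50,-30,0.4],
    [0,0,0,0,-50,-30,0.4],
    [0,0,0,40,-40,0,0.4],
    [0,0,0,50,0,0,0.4],
    [0,0,0,55,0,0,0.4],
    [0,0,0,55,0,0,0.4],
    [0,0,0,40,0,0,0.4],
  ],
)

```text
time_s: 35.2
ee_pos: [444.9, -12.4, 308.7]
ee_rot: [179.9, -0.1, 85.0]
force: [0.3, -1.1, 0.0]
gripper_width: 36.4
gripper_force: 0.0
```

```bash
python3 - <<'E'
from h import *
s=state();print(s["time_s"],s["ee_pos"].round(1))
E=R([0,0,-5.13]);B=np.array([612.8,-270.5,30])
for n in("top","side"):
    ims=[Cam(n) for _ in range(6)];c=ims[0];im=np.mean([a.im.astype(float) for a in ims],0).astype(np.uint8);cv2.imwrite(f"pics/{n}end.png",im);hsv=cv2.cvtColor(im,cv2.COLOR_BGR2HSV)
    for nm,lo,hi in(("orange",(3,150,120),(18,255,255)),("blue",(98,90,60),(120,255,255)),("cap",(110,15,120),(140,70,255))):
        N,l,st,ce=cv2.connectedComponentsWithStats(cv2.inRange(hsv,lo,hi));print(n,nm,[(st[i].tolist(),ce[i].round(1).tolist()) for i in range(1,N) if st[i,4]>8 and 190<ce[i,0]<390 and 100<ce[i,1]<260])
    for h,a,b in((80,17,60),(116,7,26)): print("expect",h,[c.pix(B+[0,0,h]+E@[i*a,j*b,0]).round(1).tolist() for i,j in((1,1),(1,-1),(-1,-1),(-1,1))])
E
```

```text
35.2 [444.9 -12.4 308.7]
top orange [([300, 131, 13, 11, 102], [305.2, 136.7]), ([370, 138, 14, 10, 108], [377.4, 142.4])]
top blue [([310, 134, 53, 19, 684], [337.0, 142.9]), ([361, 231, 18, 17, 192], [369.2, 238.6])]
top cap [([331, 186, 6, 5, 26], [333.5, 188.1])]
expect 80 [[311.6, 133.4], [362.2, 137.6], [361.2, 152.0], [310.6, 147.8]]
expect 116 [[329.5, 135.8], [352.4, 137.8], [352.0, 143.9], [329.0, 142.0]]
side orange [([208, 106, 8, 17, 75], [211.7, 111.8]), ([208, 150, 8, 4, 25], [211.5, 151.2])]
side blue [([208, 123, 12, 32, 316], [213.7, 136.5])]
side cap [([245, 133, 5, 5, 20], [247.4, 134.8]), ([361, 163, 68, 83, 1851], [387.6, 199.4])]
expect 80 [[207.2, 153.2], [207.4, 122.7], [218.3, 122.3], [218.7, 152.6]]
expect 116 [[209.3, 136.2], [209.4, 122.9], [214.1, 122.7], [214.1, 136.0]]
```

Latches are back at their starting pixels and the cassette outline matches the seated position. The padlock hasn't moved and the gripper is clear, so I'll hand in.

```bash
python3 -c "
from workcell import *
print(job_done())"
```

```text
the job is handed in; nothing more can be done
None
```

I turned the knob to its off stop, pressed the clean cassette home with both latches shut over it, and handed the job in at about 36 s; no verdict came back, but my last camera measurements matched the required end state.

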